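# Reload the glue gun

### The job

Reload the glue gun standing in its dock with the two thick amber sticks from the rack: push one completely into the hole at the back of the barrel, then feed the other in behind it until the whole column, old stub included, is felt to be firmly home, without forcing it. The last stick may stay sticking out at the back; leave the thin white stick, the eraser and the matchbox where they are.

Things in the scene. Friction and masses are not known exactly. Their poses are not given: they have to be found in the camera images.
- glue_gun: Cold cordless glue gun standing in a grey dock fixed to the table. Origin: on the table under it; x is the level direction from the back of the barrel to the brass nozzle, z up. The barrel is a level tube, 55 mm across outside, axis 160 mm above the table; its flat back face is 100 mm behind the origin, the nozzle tip 140 mm ahead. The grip begins 50 mm ahead of the back face.
- barrel_mouth (a point): Centre of the feed hole, in the plane of the barrel's flat back face; axes as the gun's, so x points into the barrel along its axis. The round bore is 21 mm across, closed at the far end, and flares to 27 mm at the back face over the first 7 mm.
- old_stick: Amber stub of the last stick in the barrel, 18 mm across, 15 mm long; origin: middle of its rear face, at the start 80 to 117 mm in from the back face. It slides stiffly (4 N; a stick pushed askew binds, 12 N in all) and stops dead at a hidden end (face 155 to 172 mm in), which can only be felt. The full column leaves 28 to 45 mm of the last stick standing out.
- stick_a: New glue stick, amber, round, 18 mm across, 100 mm long, both ends alike with a 1.5 mm bevel, about 30 g, stiff. Origin at its middle; x along its length. It starts in a slot of the rack, level, its axis 39 mm above the table.
- stick_b: The other new amber glue stick, exactly like stick_a; either may go in first.
- thin_stick: Milky white stick for a smaller gun, 11 mm across, 100 mm long, in another slot of the rack; origin at its middle, x along its length. Not to be used.
- stick_rack: Wooden rack fixed to the table, 112 (x) by 180 (y) by 44 mm high; origin: centre of the underside. The sticks lie along its x in slots at y = -60, 0 and 60 mm, in any order, and lift straight out. Two end bars (x from 33 to 53 mm either side) carry the slots, 21 mm wide, 14 mm deep, and bury the sticks' ends; between the bars 66 mm of each stick is free, its axis 31 mm above the 8 mm base plate.
- rubber: Small eraser, white with a blue sleeve, 22x46x13 mm, a bystander; origin centre of its underside.
- matchbox: Matchbox, 37x56x16 mm, a bystander; origin centre of its underside.

How it is judged:
On the way, in this order (a step that is already met when the one before it is completed fails the run):
1. one thick stick is completely inside the barrel, its tail no more than 3 mm out of the back face (((y of stick_a in the frame of barrel_mouth between -0.005 and 0.005 m and z of stick_a in the frame of barrel_mouth between -0.005 and 0.005 m and angle between the x axis of stick_a and the x axis of glue_gun, either way round below 0.09 rad and x of stick_a in the frame of barrel_mouth above 0.047 m) or (y of stick_b in the frame of barrel_mouth between -0.005 and 0.005 m and z of stick_b in the frame of barrel_mouth between -0.005 and 0.005 m and angle between the x axis of stick_b and the x axis of glue_gun, either way round below 0.09 rad and x of stick_b in the frame of barrel_mouth above 0.047 m))), for 0.2 s.
2. the other is in the barrel behind it and the column is pressed home: the first bears on the old stub with more than 6 N and the stub no longer moves (y of stick_a in the frame of barrel_mouth between -0.005 and 0.005 m and z of stick_a in the frame of barrel_mouth between -0.005 and 0.005 m and angle between the x axis of each of stick_a, stick_b and the x axis of glue_gun, either way round below 0.09 rad and y of stick_b in the frame of barrel_mouth between -0.005 and 0.005 m and z of stick_b in the frame of barrel_mouth between -0.005 and 0.005 m and x of each of stick_a, stick_b in the frame of barrel_mouth above 0 m and contact force between any of stick_a, stick_b and old_stick above 6 N and linear speed of old_stick below 0.003 m/s), for 0.2 s.
At the end, for the whole second after the job is handed in: Both thick sticks lie in the barrel one behind the other, middles within 5 mm of its axis, in line with it within 0.09 rad, old stub, first and second stick touching (gaps under 5 mm), pressed home until the stub bore more than 6 N without moving, and everything is released and at rest (y of stick_a in the frame of barrel_mouth between -0.005 and 0.005 m and z of stick_a in the frame of barrel_mouth between -0.005 and 0.005 m and angle between the x axis of each of stick_a, stick_b and the x axis of glue_gun, either way round below 0.09 rad and y of stick_b in the frame of barrel_mouth between -0.005 and 0.005 m and z of stick_b in the frame of barrel_mouth between -0.005 and 0.005 m and x of each of stick_a, stick_b in the frame of barrel_mouth above 0 m and ((x of stick_a in the frame of barrel_mouth above 0.09 m and distance between stick_a and old_stick below 0.055 m) or (x of stick_b in the frame of barrel_mouth above 0.09 m and distance between stick_b and old_stick below 0.055 m)) and distance between stick_a and stick_b below 0.105 m and linear speed of each of stick_a, stick_b below 0.01 m/s).
It fails at once if the column is forced: more than 50 N between the two thick sticks (contact force between stick_a and stick_b above 50 N).
It fails at once if the thin stick, eraser or matchbox is moved more than 30 mm (distance of any of thin_stick, rubber, matchbox from where it was at the start of the episode above 0.03 m).
It also fails if it takes over 64 s, if anything falls off the work surface, if the arm or the gripper's body presses on something with over 40 N, if the wrist force passes 120 N, or if a joint passes its speed limit or range.

### The arm

A 6-joint arm with a two-finger parallel gripper is mounted at the origin on the work surface; the furniture and walls round the work are solid. World frame = base frame: x ahead of the robot, y to its left, z up, the work surface at z = 0. Lengths are in m, angles in rad, forces in N, time in s.
With the tool pointing down it reaches from about 0.35 to 0.975 m from the base axis. Payload 4.9 kg.
Tool frame: the origin (TCP) lies midway between the tips of the shut fingers; the grasp point (between the pads) lies 19 mm behind it; z points along the fingers, y is the line along which they close (so a half turn about z gives the same grasp; the last joint's range is limited). The gripper opens to 85 mm and grips with 20 to 120 N. Pads are 22 mm wide; open, the fingers measure 114 mm over their backs; the gripper's body (76 mm by 85 mm) begins 54 mm behind the grasp point. The pads swing forward as they close: fully open they stand 13 mm farther back than shut.
Start: joints at [1.217, 0.053, 1.613, -0, 1.476, -0.119], TCP at [0.145, 0.608, 0.231] pointing down, gripper open.
Joint ranges: [-3.01, 3.01], [-1.01, 2.22], [0.06, 2.58], [-1.02, 4.17], [0.09, 2.62], [-3.14, 3.14]. Speed limits (rad/s): [2.57, 2.57, 3.14, 3.14, 3.14, 3.14].

### API

Orientations are given as a rotation vector (axis times angle).
In Python, from station import ctrl, optics, job gives the robot as it stands.
- The arm moves only by the shell command python3 -m jog 'ROWS' [OPENING] [FORCE]. ROWS is JSON, a list of rows, each a list of 2 entries, a list of its own where there are three numbers: the shift along the tool's x, y, z in m, then the turn, a rotation vector about the tool's x, y, z in rad. A call has 1 to 5 rows; each row is the pose to reach, as a shift and turn from the pose commanded when the call began, along the tool's axes at that moment; what a row does not reach only later rows make up. A row lasts 1/10 s, in which the tool goes at most 50 mm and 8.59 degrees, less where a joint would pass 70% of its speed; a pose out of reach is approached as far as the arm can. A call with a gripper value outside its range is refused whole. OPENING is the opening, from 0 (shut) to 1 (fully open), set as the call begins (- or left out, the last holds). The fingers move at their own pace and stop on an object; FORCE is the grip in N (left out, the last holds). Time passes only in rows, so rows that repeat a pose let the fingers close. It gives the time, the measured TCP pose, the force, the opening and the grip force at its end, in the units of the state.
- ctrl.get_obs(): the state, without advancing time (a new reading comes with each control period).
- optics.get_image(name): name is "scene" or "top" or "wrist"; returns a dict with "image" (480x640x3 uint8, blue, green, red), "fx", "fy", "cx", "cy" (pixels), "D" ([k1, k2, p1, p2, k3] as OpenCV has them; the pictures are not rectified), "rvec" (rotation vector, rad) and "tvec" (3), from world to camera coordinates, as OpenCV has them; the wrist camera has in their place "mount" (4x4, takes a point from camera to tool coordinates, whose origin is the TCP and whose axes are the flange's). Camera axes: x right, y down, z forward; pixel columns grow to the right and rows downward; lengths in m; the calibration is good to about 2 mm. A picture is of the moment at which its call begins: read the wrist's pose just before it. There is no depth.
- job.finish_job(): hands the job in; it is judged then, once.
The state is a dict: "t": time; "q": joint angles; "dq": joint speeds; "effort": joint torques, N m; "tool_pos": TCP position; "tool_rot": TCP orientation; "contact_force": force on the tool from outside, world axes, zero at the start; "wrist_torque": the same for the moment, N m; "opening": finger opening in m; "grip_force": force on a finger pad.
Only numpy, scipy, OpenCV 4.12 (cv2) and the standard library are available. Lean on these libraries where they do the work, as an engineer would, in place of code of your own. Each camera call takes 0.05 s, during which the arm holds its last target. There are 200 camera calls.

## Working session

There is one attempt and no reset: what is moved stays moved. The work goes in short steps, Python scripts to look and compute and a shell command to move; the robot and the scene stay as the last step left them, time stands still between calls to the robot, and variables do not carry over. Pictures are saved under pics/ and viewed, at most 10 in all, crops included, and the job is handed in when it is done.

```bash
mkdir -p pics; cat > h.py <<'E'
import numpy as np, cv2
from scipy.spatial.transform import Rotation as R
from station import ctrl, optics, job
def shot(n,save=None):
    o=ctrl.get_obs(); d=optics.get_image(n)
    if save: cv2.imwrite('pics/'+save,d['image'])
    K=np.array([[d['fx'],0,d['cx']],[0,d['fy'],d['cy']],[0,0,1]]);D=np.array(d['D'],float)
    if 'rvec' in d:
        Rm=R.from_rotvec(np.ravel(d['rvec'])).as_matrix(); c=-Rm.T@np.ravel(d['tvec']); Rc=Rm.T
    else:
        M=np.array(d['mount']); Rt=R.from_rotvec(o['tool_rot']).as_matrix()
        Rc=Rt@M[:3,:3]; c=Rt@M[:3,3]+np.array(o['tool_pos'])
    return d['image'],K,D,Rc,c
def ray(s,uv):
    p=cv2.undistortPoints(np.array(uv,float).reshape(-1,1,2),s[1],s[2]).reshape(-1,2)
    v=np.c_[p,np.ones(len(p))]@s[3].T
    return v/np.linalg.norm(v,axis=1)[:,None]
def onz(s,uv,z):
    v=ray(s,uv); return s[4]+v*((z-s[4][2])/v[:,2])[:,None]
def tri(ss,uvs):
    A=np.zeros((3,3));b=np.zeros(3)
    for s,uv in zip(ss,uvs):
        v=ray(s,[uv])[0];P=np.eye(3)-np.outer(v,v);A+=P;b+=P@s[4]
    x=np.linalg.solve(A,b)
    return x,[np.linalg.norm(np.cross(ray(s,[uv])[0],x-s[4])) for s,uv in zip(ss,uvs)]
def proj(s,X):
    Rm=s[3].T; return cv2.projectPoints(np.array(X,float).reshape(-1,1,3),cv2.Rodrigues(Rm)[0],-Rm@s[4],s[1],s[2])[0].reshape(-1,2)
E
python3 - <<'E'
from h import *
print(ctrl.get_obs())
for n in('scene','top','wrist'):
    s=shot(n,n+'0.png');print(n,s[4],s[3][:,2])
E
```

```text
{'t': 0.0, 'q': array([ 1.21696491e+00,  5.33871421e-02,  1.61429395e+00, -2.18803264e-06,
        1.47597354e+00, -1.18997907e-01]), 'dq': array([-5.14593412e-04,  1.29058760e-03, -8.03750479e-04, -1.20274572e-03,
       -3.73225442e-06, -8.30422140e-04]), 'effort': array([ 1.17150153e-04, -3.93675900e+01, -3.70179999e+01, -3.60272554e-05,
        7.06032763e-03, -5.71682392e-06]), 'tool_pos': array([0.14520963, 0.60726399, 0.23004426]), 'tool_rot': array([-0.36797176, -3.11948238,  0.00314917]), 'contact_force': array([-1.43405671, -0.94039665,  0.60886829]), 'wrist_torque': array([ 0.01718131,  0.02176538, -0.01351685]), 'grip_force': 0.0, 'opening': 0.08557319320410847}
scene [ 0.07073892 -0.7202187   0.58248984] [ 0.44819906  0.75279856 -0.4820912 ]
top [ 0.32467855 -0.0244419   0.99799438] [ 0.16862881  0.01879337 -0.98550045]
wrist [0.08250764 0.6219384  0.37343844] [ 0.25053754 -0.06226322 -0.9661026 ]
```

View pics/scene0.png

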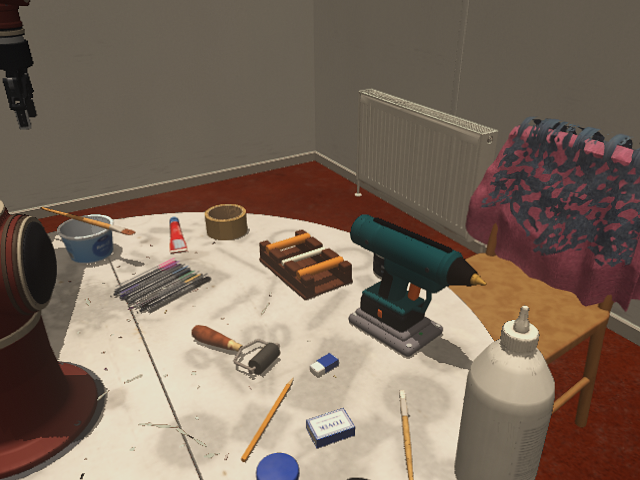

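View pics/top0.png

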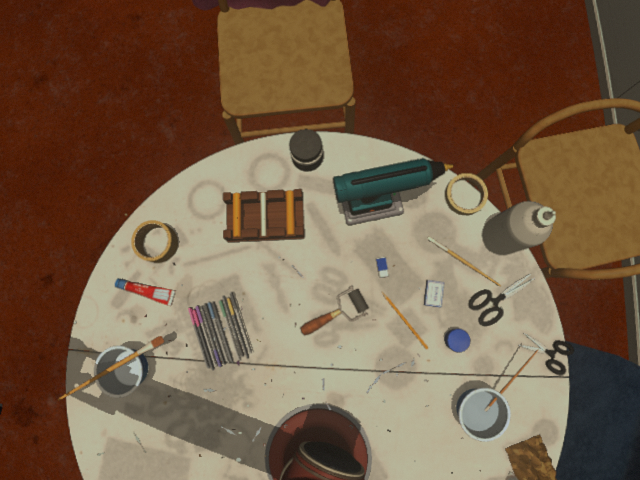

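The scene view shows the rack (300,262) with amber sticks in the two outer slots and the white one in the middle. The gun is at (405,270) with its nozzle to the right at (480,282). In the top view the amber sticks are near (236,213) and (291,213), the barrel's back end is near (335,188) and the nozzle near (440,168).

```bash
python3 - <<'E'
from h import *
S={n:shot(n) for n in('top','scene')}
P={}
for n,s in S.items():
    hsv=cv2.cvtColor(s[0],cv2.COLOR_BGR2HSV)
    m=cv2.inRange(hsv,(8,140,130),(25,255,255))
    roi=np.zeros_like(m)
    if n=='top': roi[185:245,220:310]=1
    else: roi[225:300,255:355]=1
    c,_=cv2.findContours(m*roi,cv2.RETR_EXTERNAL,cv2.CHAIN_APPROX_NONE)
    P[n]=[]
    for k in c:
        if cv2.contourArea(k)>60:
            r=cv2.minAreaRect(k);M=cv2.moments(k);print(n,r);b=cv2.boxPoints(r)
            d=[np.linalg.norm(b[i]-b[(i+1)%4]) for i in range(2)]
            e=((b[0]+b[3])/2,(b[1]+b[2])/2) if d[0]>d[1] else ((b[0]+b[1])/2,(b[2]+b[3])/2)
            P[n].append((np.array(r[0]),e))
            print(' z39:',onz(s,[r[0],*e],.039).round(4).tolist())
    t=cv2.inRange(hsv,(80,80,20),(100,255,255))
    c,_=cv2.findContours(t,cv2.RETR_EXTERNAL,cv2.CHAIN_APPROX_NONE)
    k=max(c,key=cv2.contourArea);r=cv2.minAreaRect(k);print(n,'teal',r,cv2.boxPoints(r).tolist())
    if n=='top':print(onz(s,cv2.boxPoints(r),.16).round(3).tolist())
    y=cv2.inRange(hsv,(15,120,100),(30,255,255))
for n in S:P[n].sort(key=lambda a:a[0][0])
for a,b in zip(P['top'],P['scene']):print(tri([S['top'],S['scene']],[a[0],b[0]]))
E
```

```text
top ((236.0, 214.5), (5.999999046325684, 42.99999237060547), 0.0)
 z39: [[0.5313, 0.185, 0.039], [0.4824, 0.1831, 0.039], [0.5811, 0.187, 0.039]]
top ((289.5, 212.0), (42.0, 7.0), 90.0)
 z39: [[0.537, 0.0646, 0.039], [0.5855, 0.0655, 0.039], [0.4894, 0.0637, 0.039]]
top teal ((383.6346130371094, 179.17306518554688), (24.514516830444336, 96.8813705444336), 78.69007110595703) [[333.73077392578125, 176.65383911132812], [428.73077392578125, 157.65383911132812], [433.5384521484375, 181.69229125976562], [338.5384521484375, 200.69229125976562]]
[[0.582, -0.033, 0.16], [0.622, -0.223, 0.16], [0.572, -0.23, 0.16], [0.533, -0.042, 0.16]]
scene ((320.18597412109375, 266.0393371582031), (6.911003112792969, 47.72503662109375), 70.97439575195312)
 z39: [[0.5373, 0.0686, 0.039], [0.487, 0.0665, 0.039], [0.5899, 0.0709, 0.039]]
scene ((288.2224426269531, 241.2117462158203), (6.14446496963501, 43.965736389160156), 72.6459732055664)
 z39: [[0.5329, 0.1898, 0.039], [0.4836, 0.1874, 0.039], [0.5843, 0.1923, 0.039]]
scene teal ((404.98565673828125, 245.89964294433594), (113.90544891357422, 29.031293869018555), 22.348106384277344) [[346.7912902832031, 237.66973876953125], [357.8299255371094, 210.8189697265625], [463.1800231933594, 254.12954711914062], [452.1413879394531, 280.9803161621094]]
(array([0.53037029, 0.18436017, 0.04221509]), [np.float64(0.00023908007278836753), np.float64(0.000239080072788349)])
(array([0.5357633 , 0.06466088, 0.04164226]), [np.float64(0.000754711022650273), np.float64(0.0007547110226502321)])
```

```bash
python3 - <<'E'
from h import *
a=cv2.imread('pics/top0.png')[130:250,210:470];b=cv2.imread('pics/scene0.png')[200:360,250:500]
a=cv2.resize(a,(780,360),interpolation=2);cv2.imwrite('pics/c1.png',a)
b=cv2.resize(b,None,fx=3,fy=3);cv2.imwrite('pics/c2.png',b)
E
```

```text
(no output)
```

View pics/c1.png

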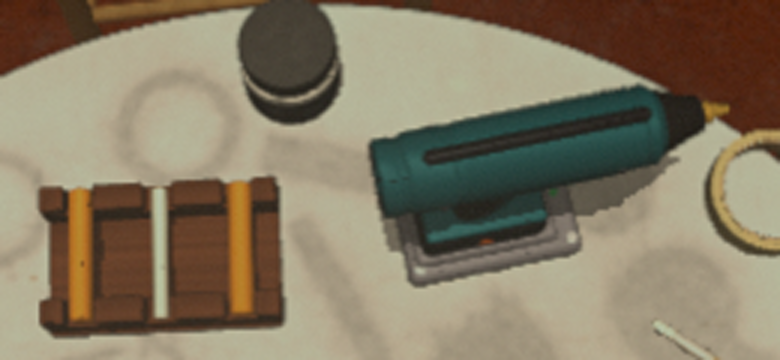

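The zoomed top view confirms amber, white, amber from left to right. The barrel's flat back face is the left end at crop (375,177), and a dark jar stands behind at (288,60).

```bash
cat >> h.py <<'E'
def tgt(pos,yaw,tilt=0):
    """needed shift & turn in tool axes; yaw = heading of tool x when pointing down, tilt about tool y"""
    o=ctrl.get_obs();Rt=R.from_rotvec(o['tool_rot'])
    y=np.radians(yaw);x=np.array([np.cos(y),np.sin(y),0]);z=np.array([0,0,-1.])
    T=R.from_matrix(np.c_[x,np.cross(z,x),z])*R.from_rotvec([0,np.radians(tilt),0])
    print('t',o['t'],'pos',o['tool_pos'].round(4),'shift',Rt.inv().apply(np.array(pos)-o['tool_pos']).round(4),'turn',(Rt.inv()*T).as_rotvec().round(4),'F',o['contact_force'].round(1),'open',round(o['opening'],4),'grip',round(o['grip_force'],1))
E
python3 -m jog '[[[-0.036,-0.033,-0.004],[0,0,0.13]],[[-0.072,-0.066,-0.008],[0,0,0.26]],[[-0.108,-0.099,-0.012],[0,0,0.39]],[[-0.144,-0.132,-0.016],[0,0,0.52]],[[-0.18,-0.165,-0.02],[0,0,0.65]]]' 1
python3 -c "
from h import *
tgt([.553,0,.283],101.8,0);tgt([.553,0,.283],101.8,-45)"
```

```text
t: 0.75
tool_pos: [0.2827, 0.4038, 0.2514]
tool_rot: [1.351, 2.836, 0.0]
contact_force: [1.6, 0.4, -0.5]
opening: 0.0854
grip_force: 0.0
t 0.75 pos [0.2827 0.4038 0.2514] shift [-0.4839 -0.0443 -0.0316] turn [3.000e-04 0.000e+00 4.754e-01] F [ 1.6  0.4 -0.5] open 0.0854 grip 0.0
t 0.75 pos [0.2827 0.4038 0.2514] shift [-0.4839 -0.0443 -0.0316] turn [ 0.1869 -0.7702  0.4504] F [ 1.6  0.4 -0.5] open 0.0854 grip 0.0
```

```bash

python3 -m jog '[[[-0.048,-0.005,-0.003],[0,0,0.1]],[[-0.096,-0.01,-0.006],[0,0,0.2]],[[-0.144,-0.015,-0.01],[0,0,0.3]],[[-0.192,-0.02,-0.015],[0,0,0.4]],[[-0.24,-0.022,-0.02],[0,0,0.475]]]' >/dev/null
python3 -c "
from h import *
tgt([.553,0,.283],101.8,-45)"
```

```text
t 1.25 pos [0.4176 0.204  0.2717] shift [-0.2275  0.0905 -0.0113] turn [ 0.0014 -0.7856  0.0011] F [0.4 0.7 0.5] open 0.0857 grip 0.0
```

```bash

python3 -m jog '[[[-0.045,0.018,-0.002],[0,-0.14,0]],[[-0.09,0.036,-0.004],[0,-0.28,0]],[[-0.135,0.054,-0.006],[0,-0.42,0]],[[-0.18,0.072,-0.008],[0,-0.56,0]],[[-0.227,0.09,-0.011],[0,-0.7,0]]]' >/dev/null
python3 -m jog '[[[0,0,0],[0,-0.085,0]],[[0,0,0],[0,-0.085,0]]]' 
python3 -c "
from h import *
s=shot('wrist','w1.png');print(s[4],s[3][:,2],proj(s,[.56,-.035,.16]));tgt([.553,0,.283],101.8,-45)"
```

```text
t: 1.95
tool_pos: [0.5515, 0.0033, 0.2792]
tool_rot: [1.543, 1.914, -0.644]
contact_force: [-0.0, 0.3, -0.3]
opening: 0.0857
grip_force: 0.0
[0.521657   0.14620568 0.33475477] [ 0.17829669 -0.84679635 -0.50114493] [[323.81171517 156.73622904]]
t 2.0 pos [0.5518 0.0035 0.2806] shift [-0.0043  0.0004  0.0009] turn [ 0.0018 -0.0022  0.0062] F [-0.2 -0.3  0.7] open 0.0856 grip 0.0
```

View pics/w1.png

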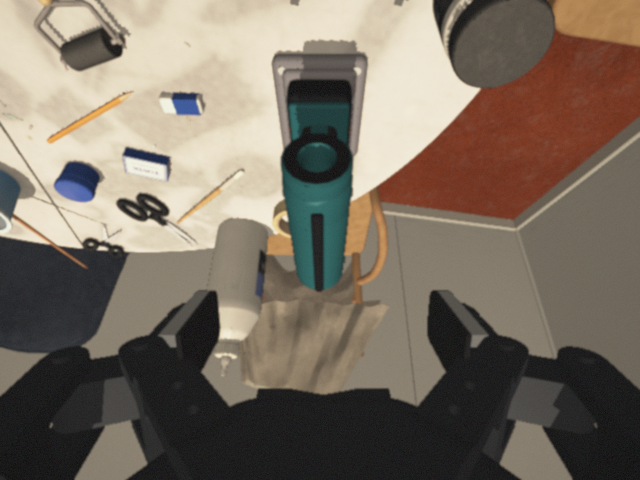

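The wrist view (upside down) shows the feed hole as a teal ellipse inside the dark ring at (318,156). The barrel runs down to (320,285). I'll take a second view from a displaced place and measure.

```bash
cat > m.py <<'E'
from h import *
import pickle,sys
def mouth(s,guess):
    hsv=cv2.cvtColor(s[0],cv2.COLOR_BGR2HSV)
    t=cv2.inRange(hsv,(75,90,40),(105,255,255))
    c,_=cv2.findContours(t,cv2.RETR_EXTERNAL,cv2.CHAIN_APPROX_NONE)
    # hole: teal blob closest to the guess, small
    best=None
    for k in c:
        if 100<cv2.contourArea(k)<6000 and len(k)>10:
            e=cv2.fitEllipse(k);d=np.hypot(e[0][0]-guess[0],e[0][1]-guess[1])
            if best is None or d<best[0]:best=(d,e,cv2.contourArea(k))
    return best,t
def axis(s,t,v0,v1,u0):
    pts=[]
    for v in range(v0,v1):
        u=np.where(t[v,u0-60:u0+60])[0]
        if len(u)>20:pts.append(((u[0]+u[-1])/2+u0-60,v))
    r=ray(s,pts);n=np.linalg.svd(r)[2][2];d=np.cross(n,[0,0,1]);d/=np.linalg.norm(d)
    return d if d[1]<0 else -d
def run(f,guess):
    s=shot('wrist',f);b,t=mouth(s,guess);print('hole',b)
    c=b[1][0];d=axis(s,t,int(c[1]+40),int(c[1]+110),int(c[0]));print('axis',d,'yaw',np.degrees(np.arctan2(-d[1],-d[0])),'z.16:',onz(s,[c],.16))
    return s,c
E
python3 - <<'E'
from m import *
s=run('w2.png',(318,156));pickle.dump(s,open('s1.pkl','wb'))
E
python3 -m jog '[[[0.04,0.03,0.02],[0,0,0]],[[0.07,0.06,0.04],[0,0,0]],[[0.07,0.06,0.04],[0,0,0]],[[0.07,0.06,0.04],[0,0,0]]]' 
python3 - <<'E'
from m import *
s1,c1=pickle.load(open('s1.pkl','rb'))
s2=shot('wrist');g=proj(s2,[.557,-.035,.16])[0];print(g)
s2,c2=run('w3.png',g)
print(tri([s1,s2],[c1,c2]),np.linalg.norm(s1[4]-s2[4]))
E
```

```text
hole (np.float64(2.2916624135100747), ((315.74066162109375, 155.616455078125), (29.206745147705078, 37.619319915771484), 89.05817413330078), 858.0)
axis [ 0.20787011 -0.97815644 -0.        ] yaw 101.9975644550818 z.16: [[ 0.55496855 -0.03610652  0.16      ]]
t: 2.45
tool_pos: [0.6065, 0.0365, 0.2037]
tool_rot: [1.544, 1.911, -0.642]
contact_force: [0.7, 1.3, 1.0]
opening: 0.0853
grip_force: 0.0
[226.03411709 264.52414989]
hole (np.float64(4.710796291236165), ((221.90313720703125, 262.25994873046875), (36.28815841674805, 42.46753692626953), 62.900482177734375), 1208.0)
axis [ 0.1179134  -0.99302388 -0.        ] yaw 96.77169445218667 z.16: [[ 0.55470954 -0.03686498  0.16      ]]
(array([ 0.5548498 , -0.03541387,  0.1606764 ]), [np.float64(9.252876794436179e-06), np.float64(9.25287679448528e-06)]) 0.09839537517099202
```

```bash
python3 -c "
from h import *
tgt([.52,.07,.22],102,0);tgt([.52,.07,.22],142,0);tgt([.52,.07,.22],181.5,0)"
```

```text
t 2.55 pos [0.6073 0.0365 0.2077] shift [ 0.0272 -0.0783 -0.0451] turn [ 4.80e-03  7.85e-01 -4.00e-04] F [ 0.1  0.3 -0.3] open 0.0856 grip 0.0
t 2.55 pos [0.6073 0.0365 0.2077] shift [ 0.0272 -0.0783 -0.0451] turn [-0.2692  0.7539 -0.6617] F [ 0.1  0.3 -0.3] open 0.0856 grip 0.0
t 2.55 pos [0.6073 0.0365 0.2077] shift [ 0.0272 -0.0783 -0.0451] turn [-0.5387  0.6558 -1.3112] F [ 0.1  0.3 -0.3] open 0.0856 grip 0.0
```

```bash

python3 -m jog '[[[0.007,-0.02,-0.012],[0,0.15,0]],[[0.014,-0.04,-0.024],[0,0.3,0]],[[0.02,-0.06,-0.035],[0,0.45,0]],[[0.027,-0.078,-0.045],[0,0.6,0]],[[0.027,-0.078,-0.045],[0,0.745,0]]]' 0.42 >/dev/null
python3 -m jog '[[[0,0,0],[0,0.04,-0.1]],[[0,0,0],[0,0.04,-0.24]],[[0,0,0],[0,0.04,-0.38]],[[0,0,0],[0,0.04,-0.52]],[[0,0,0],[0,0.04,-0.66]]]'>/dev/null
python3 -m jog '[[[0,0,0],[0,0,-0.14]],[[0,0,0],[0,0,-0.28]],[[0,0,0],[0,0,-0.42]],[[0,0,0],[0,0,-0.56]],[[0,0,0],[0,0,-0.7]]]'
python3 - <<'E'
from h import *
s=shot('wrist','r1.png');print(s[4],proj(s,[[.5305,.1845,.04],[.536,.0645,.04]]))
tgt([.52,.07,.22],181.5,0)
E
```

```text
t: 4.05
tool_pos: [0.5201, 0.0696, 0.2213]
tool_rot: [0.009, -3.137, 0.009]
contact_force: [0.2, 0.6, -0.8]
opening: 0.036
grip_force: 0.0
[0.45619525 0.0692261  0.36488954] [[444.88318972 228.46089086]
 [319.69565131 233.169438  ]]
t 4.1 pos [0.5201 0.0696 0.2213] shift [0.0001 0.0004 0.0013] turn [-0.0056 -0.0048 -0.0168] F [ 0.1 -0.3  1.1] open 0.0358 grip 0.0
```

View pics/r1.png

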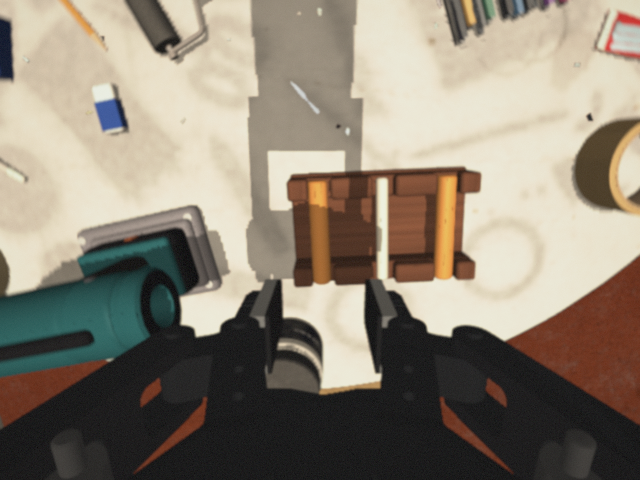

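Sticks are fully visible: amber at (319,231) and (446,226), white at (382,227). I'll measure axis lines and height from this view plus one shifted sideways.

```bash
cat > st.py <<'E'
from h import *
import pickle
def sticks(s):
    hsv=cv2.cvtColor(s[0],cv2.COLOR_BGR2HSV);m=cv2.inRange(hsv,(8,140,110),(25,255,255))
    g=proj(s,[[.5305,.1845,.039],[.536,.0645,.039]]);out=[]
    n,lab,stt,cen=cv2.connectedComponentsWithStats(m)
    for q in g:
        i=min([i for i in range(1,n) if stt[i,4]>300],key=lambda i:np.hypot(*(cen[i]-q)))
        k=np.argwhere(lab==i)[:,::-1].astype(np.float32)
        r=cv2.minAreaRect(k);b=cv2.boxPoints(r);d=[np.linalg.norm(b[j]-b[j+1]) for j in range(2)]
        e=((b[0]+b[3])/2,(b[1]+b[2])/2) if d[0]>d[1] else ((b[0]+b[1])/2,(b[2]+b[3])/2)
        e=sorted(e,key=lambda a:a[1]);out.append((np.array(r[0]),e[0],e[1]))
        print(np.round(r[0],1),np.round(r[1],1));w=onz(s,[r[0],*e],.039);print(w.round(4).tolist(),np.degrees(np.arctan2(*(w[2]-w[1])[1::-1])).round(2))
    return s,out
E
python3 - <<'E'
from st import *
pickle.dump(sticks(shot('wrist')),open('a.pkl','wb'))
E
python3 -m jog '[[[0,0.04,0],[0,0,-0.017]],[[0,0.07,0.0],[0,0,-0.017]],[[0,0.07,0],[0,0,-0.017]],[[0,0.07,0],[0,0,-0.017]]]'
python3 - <<'E'
from st import *
a=pickle.load(open('a.pkl','rb'));b=sticks(shot('wrist'))
for i in (0,1):
  for j in range(3):print(i,j,tri([a[0],b[0]],[a[1][i][j],b[1][i][j]]))
tgt([.52,.0645,.1],181.5)
E
```

```text
[429.2 227.6] [ 64.5 108.2]
[[0.5296, 0.1697, 0.039], [0.4784, 0.1664, 0.039], [0.5851, 0.1733, 0.039]] 3.71
[324.3 226.9] [106.4  50.5]
[[0.53, 0.069, 0.039], [0.4816, 0.0552, 0.039], [0.5822, 0.0838, 0.039]] 15.87
t: 4.55
tool_pos: [0.5198, 0.14, 0.2187]
tool_rot: [0.026, -3.133, 0.009]
contact_force: [-0.3, -0.5, -0.3]
opening: 0.0355
grip_force: 0.0
[378.8 226.5] [104.9  33.6]
[[0.5271, 0.1912, 0.039], [0.478, 0.1876, 0.039], [0.5801, 0.1952, 0.039]] 4.28
[240.5 231.7] [104.1  25.7]
[[0.5345, 0.0593, 0.039], [0.4853, 0.0576, 0.039], [0.5875, 0.0611, 0.039]] 1.94
0 0 (array([ 0.56085351,  0.21486804, -0.10749694]), [np.float64(0.001707683801861202), np.float64(0.0017076838018610994)])
0 1 (array([ 0.48777303,  0.20899714, -0.10344186]), [np.float64(0.00031775576929441156), np.float64(0.00031775576929453576)])
0 2 (array([ 0.64083227,  0.22120465, -0.11077635]), [np.float64(0.003236585144973249), np.float64(0.003236585144973338)])
1 0 (array([0.52300554, 0.06907358, 0.07856258]), [np.float64(0.00187489723404429), np.float64(0.0018748972340443327)])
1 1 (array([0.48435412, 0.05483835, 0.02822003]), [np.float64(0.0018688718310594793), np.float64(0.0018688718310594177)])
1 2 (array([0.55332739, 0.08031586, 0.1186921 ]), [np.float64(0.0017900126867007105), np.float64(0.00179001268670065)])
t 4.6 pos [0.5198 0.1395 0.2184] shift [-1.000e-04 -7.430e-02  1.188e-01] turn [-0.0055 -0.0094 -0.0105] F [ 0.7 -0.4 -0.4] open 0.0356 grip 0.0
```

```bash
sed -i 's/(8,140,110),(25,255,255))/(11,150,165),(25,255,255));m=cv2.morphologyEx(m,cv2.MORPH_OPEN,np.ones((5,5),np.uint8))/' st.py
python3 - <<'E'
from st import *
a=pickle.load(open('a.pkl','rb'));a=sticks(a[0]);b=sticks(shot('wrist'))
for i in (0,1):
  for j in range(3):print(i,j,tri([a[0],b[0]],[a[1][i][j],b[1][i][j]]))
E
```

```text
[445.4 227.9] [ 17.  102.8]
[[0.5298, 0.1854, 0.039], [0.481, 0.1836, 0.039], [0.5824, 0.1875, 0.039]] 2.21
[317.5 194. ] [26. 17.]
[[0.4985, 0.0623, 0.039], [0.4865, 0.0622, 0.039], [0.5108, 0.0623, 0.039]] 0.28
[372.5 203.5] [51. 17.]
[[0.5051, 0.1835, 0.039], [0.4816, 0.1824, 0.039], [0.5295, 0.1848, 0.039]] 2.84
[372.5 203.5] [51. 17.]
[[0.5051, 0.1835, 0.039], [0.4816, 0.1824, 0.039], [0.5295, 0.1848, 0.039]] 2.84
0 0 (array([0.50993744, 0.17445658, 0.07880419]), [np.float64(0.01129200290173354), np.float64(0.011292002901733676)])
0 1 (array([0.48087573, 0.18160773, 0.04464061]), [np.float64(0.00026349402556434385), np.float64(0.00026349402556430043)])
0 2 (array([0.52004074, 0.15634342, 0.15567231]), [np.float64(0.020405539349103108), np.float64(0.02040553934910303)])
1 0 (array([0.39669473, 0.07839071, 0.79009644]), [np.float64(0.004344422948211556), np.float64(0.004344422948211572)])
1 1 (array([0.41920563, 0.07847998, 0.80137425]), [np.float64(0.0034510203060457607), np.float64(0.0034510203060458045)])
1 2 (array([0.38204716, 0.08060769, 0.74188454]), [np.float64(0.011519075260681374), np.float64(0.011519075260681421)])
```

```bash
sed -i 's/(11,150,165)/(12,165,80)/' st.py
python3 - <<'E'
from st import *
a=pickle.load(open('a.pkl','rb'))
h=cv2.cvtColor(a[0][0],cv2.COLOR_BGR2HSV);print(h[200,300:345:4].tolist(),h[250,300:345:4].tolist(),sep='\n')
a=sticks(a[0]);b=sticks(shot('wrist'))
for i in (0,1):
  for j in range(3):print(i,j,tri([a[0],b[0]],[a[1][i][j],b[1][i][j]]))
E
```

```text
[[10, 141, 105], [10, 135, 108], [13, 154, 126], [15, 173, 226], [18, 164, 235], [19, 162, 235], [15, 167, 229], [11, 150, 139], [10, 138, 129], [10, 141, 121], [10, 144, 122], [11, 142, 104]]
[[10, 135, 81], [10, 135, 83], [11, 140, 82], [14, 169, 130], [14, 171, 161], [14, 172, 166], [14, 171, 154], [14, 163, 119], [10, 135, 83], [10, 127, 84], [10, 134, 84], [10, 147, 80]]
[438.7 226.5] [ 7.  99.4]
[[0.5285, 0.1788, 0.039], [0.4814, 0.1766, 0.039], [0.5791, 0.1812, 0.039]] 2.71
[319.4 231.3] [101.6  18.2]
[[0.5344, 0.0642, 0.039], [0.4861, 0.0614, 0.039], [0.5866, 0.0672, 0.039]] 3.32
[372. 228.] [100.  18.]
[[0.5284, 0.1839, 0.039], [0.4815, 0.1816, 0.039], [0.5789, 0.1864, 0.039]] 2.83
[245.6 232.3] [102.1  17.7]
[[0.5346, 0.0635, 0.039], [0.4864, 0.0612, 0.039], [0.5864, 0.0658, 0.039]] 2.66
0 0 (array([0.5342632 , 0.18761624, 0.01273048]), [np.float64(2.021344882648056e-05), np.float64(2.021344882667726e-05)])
0 1 (array([0.48338044, 0.18503302, 0.01351959]), [np.float64(4.8343299441828885e-05), np.float64(4.834329944188893e-05)])
0 2 (array([0.58905715, 0.1904154 , 0.01234782]), [np.float64(0.00010564495001933721), np.float64(0.00010564495001933972)])
1 0 (array([0.53368418, 0.06426877, 0.04237284]), [np.float64(5.7895007557731825e-05), np.float64(5.789500755781023e-05)])
1 1 (array([0.48615313, 0.06143259, 0.03999723]), [np.float64(0.00015401899026338213), np.float64(0.00015401899026342442)])
1 2 (array([0.58390025, 0.06727819, 0.04544252]), [np.float64(7.645417816801282e-05), np.float64(7.645417816813477e-05)])
```

```bash
python3 -c "
from h import *
tgt([.5175,.0633,.08],182.4)"
```

```text
t 4.7 pos [0.5198 0.139  0.2177] shift [ 0.002  -0.075   0.1381] turn [-0.0052 -0.0105 -0.0267] F [ 0.   0.2 -0.8] open 0.0357 grip 0.0
```

```bash
python3 -m jog '[[[0.001,-0.04,0.02],[0,-0.005,-0.027]],[[0.002,-0.075,0.04],[-0.005,-0.01,-0.027]],[[0.002,-0.075,0.085],[-0.005,-0.01,-0.027]],[[0.002,-0.075,0.13],[-0.005,-0.01,-0.027]],[[0.002,-0.075,0.138],[-0.005,-0.01,-0.027]]]' >/dev/null
python3 -c "
from h import *
tgt([.5175,.0633,.019],182.4)
shot('wrist','g1.png')"
```

```text
t 5.2 pos [0.5127 0.0629 0.0735] shift [-0.0055  0.0002  0.0545] turn [ 0.0005 -0.013  -0.0005] F [-0.8  0.4 -0.6] open 0.036 grip 0.0
```

```bash
python3 -m jog '[[[0,0,0],[0,0,0]],[[0,0,0],[0,0,0]]]' >/dev/null
python3 -c "
from h import *
tgt([.5175,.0633,.019],182.4)"
```

```text
t 5.45 pos [0.5196 0.064  0.0824] shift [ 0.0023 -0.0006  0.0634] turn [-0.0004  0.003   0.0021] F [0.7 0.6 0.3] open 0.0357 grip 0.0
```

```bash
python3 -m jog '[[[0.001,0,0.03],[0,0,0]],[[0.001,0,0.05],[0,0,0]],[[0.001,0,0.062],[0,0,0]],[[0.001,0,0.062],[0,0,0]],[[0.001,0,0.062],[0,0,0]]]' 
python3 -m jog '[[[0,0,0],[0,0,0]],[[0,0,0],[0,0,0]],[[0,0,0],[0,0,0]],[[0,0,0],[0,0,0]]]' 0 40
python3 -c "
from h import *
tgt([.5175,.0633,.019],182.4)"
```

```text
t: 5.95
tool_pos: [0.5175, 0.0641, 0.0189]
tool_rot: [-0.069, 3.14, -0.0]
contact_force: [0.7, 0.3, 0.1]
opening: 0.0359
grip_force: 0.0
t: 6.35
tool_pos: [0.5177, 0.0641, 0.0191]
tool_rot: [-0.069, 3.14, -0.0]
contact_force: [-0.8, -0.1, 6.8]
opening: 0.017
grip_force: 39.2
t 6.35 pos [0.5177 0.0641 0.0191] shift [ 0.0002 -0.0008  0.0001] turn [-0.0001  0.0009  0.0022] F [-0.8 -0.1  6.8] open 0.017 grip 39.2
```

```bash
python3 -m jog '[[[0,0,-0.03],[0,0,0]],[[0,0,-0.07],[0,0,0]],[[0,0,-0.11],[0,0,0]],[[-0.01,0,-0.13],[0,0,0.1]],[[-0.02,0,-0.135],[0,0,0.24]]]' 
python3 -m jog '[[[0,0,0],[0,0,0.14]],[[0,0,0],[0,0,0.28]],[[0,0,0],[0,0,0.42]],[[0,0,0],[0,0,0.56]],[[0,0,0],[0,0,0.7]]]' >/dev/null
python3 -m jog '[[[0,0,0],[0,0,0.14]],[[0,0,0],[0,0,0.28]],[[0,0,0],[0,0,0.42]],[[0,0,0],[0,0,0.46]],[[0,0,0],[0,0,0.46]]]' 
python3 - <<'E'
from h import *
tgt([.538,.044,.1405],102)
s=shot('wrist','h1.png')
print(proj(s,[.555,-.036,.1605]))
E
```

```text
t: 6.85
tool_pos: [0.5388, 0.0649, 0.1567]
tool_rot: [0.315, 3.121, 0.0]
contact_force: [-0.3, -0.1, -0.3]
opening: 0.0171
grip_force: 40.9
t: 7.85
tool_pos: [0.5363, 0.0649, 0.1522]
tool_rot: [-1.969, -2.446, 0.002]
contact_force: [-1.3, -0.2, -0.3]
opening: 0.0168
grip_force: 40.9
t 7.85 pos [0.5363 0.0649 0.1522] shift [-0.0208 -0.0028  0.0117] turn [-0.0021 -0.0002  0.0055] F [-1.3 -0.2 -0.3] open 0.0168 grip 40.9
[[315.87579706 487.60353823]]
```

View pics/h1.png

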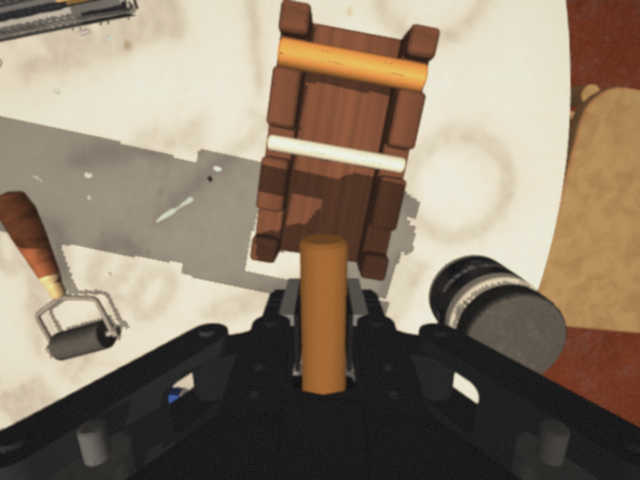

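The held stick is visible: tail at (323,243), front end at (323,390), upright in the picture and centred between the pads.

```bash
python3 - <<'E'
from h import *
o=ctrl.get_obs();s=shot('wrist')
hsv=cv2.cvtColor(s[0],cv2.COLOR_BGR2HSV);m=cv2.inRange(hsv,(10,150,60),(25,255,255))
Rt=R.from_rotvec(o['tool_rot'])
print('fx',s[1][0,0])
for v in(242,250,270,300,330,360,385):
    u=np.where(m[v,270:380])[0]+270
    if len(u)<5: continue
    c=(u[0]+u[-1])/2; P=onz(s,[(c,v),(u[0],v),(u[-1],v)],o['tool_pos'][2]+.020)
    T=Rt.inv().apply(P-o['tool_pos']);print(v,u[0],u[-1],T[0].round(4),'width',np.linalg.norm(P[1]-P[2]).round(4))
E
```

```text
fx 348.41138438370575
242 300 346 [ 0.0301  0.0004 -0.02  ] width 0.0169
250 299 347 [ 0.027   0.0004 -0.02  ] width 0.0177
270 302 345 [ 0.0191  0.0006 -0.02  ] width 0.0161
300 301 345 [ 0.0069  0.0004 -0.02  ] width 0.0169
330 301 344 [-0.006   0.0002 -0.02  ] width 0.017
360 303 344 [-0.0196  0.0006 -0.02  ] width 0.0166
385 302 345 [-0.0316  0.0006 -0.02  ] width 0.0179
```

```bash
python3 -m jog '[[[-0.01,-0.003,0.006],[0,0,0.0055]],[[-0.02,-0.003,0.012],[0,0,0.0055]],[[-0.02,-0.003,0.012],[0,0,0.0055]],[[-0.02,-0.003,0.012],[0,0,0.0055]],[[-0.02,-0.003,0.012],[0,0,0.0055]]]' 
python3 - <<'E'
from h import *
tgt([.538,.044,.1405],102)
s=shot('top','t1.png');cv2.imwrite('pics/t1c.png',cv2.resize(s[0][130:250,210:470],(780,360)))
s=shot('scene','s1.png')
E
python3 -c "
import cv2,numpy as np
a=cv2.resize(cv2.imread('pics/t1.png')[140:240,280:400],(480,400));b=cv2.resize(cv2.imread('pics/s1.png')[170:290,280:400],(300,300))
c=np.zeros((400,780,3),np.uint8);c[:,:480]=a;c[:300,480:]=b;cv2.imwrite('pics/c3.png',c)"
```

```text
t: 8.45
tool_pos: [0.5378, 0.0447, 0.1403]
tool_rot: [-1.977, -2.44, 0.002]
contact_force: [-0.8, 0.1, -0.2]
opening: 0.0167
grip_force: 40.9
t 8.45 pos [0.5378 0.0447 0.1403] shift [-0.0007  0.     -0.0002] turn [-0.0019 -0.0004 -0.0003] F [-0.8  0.1 -0.2] open 0.0167 grip 40.9
```

View pics/c3.png

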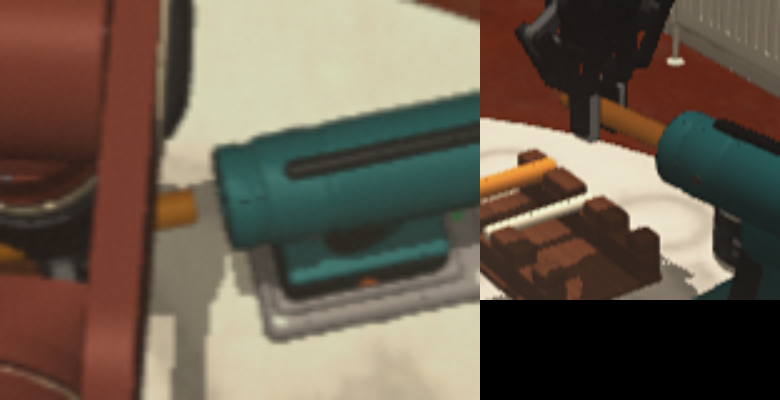

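The stick front (crop left, (196,207)) points at the barrel's back face (228,198) and looks level in the scene view. I'll check the residual lateral offset numerically in the top picture.

```bash
python3 - <<'E'
from h import *
s=shot('top');hsv=cv2.cvtColor(s[0],cv2.COLOR_BGR2HSV)
A=cv2.inRange(hsv,(8,130,80),(25,255,255));T=cv2.inRange(hsv,(80,60,20),(105,255,255))
M=np.array([.555,-.036,.1605]);d=np.array([.208,-.978,0]);n=np.array([.978,.208,0])
def mid(m,u,lo,hi):
    v=np.where(m[lo:hi,u])[0]+lo; return (u,(v[0]+v[-1])/2,v[0],v[-1]) if len(v) else None
for u in range(319,333):
    r=mid(A,u,180,205)
    if r: X=onz(s,[r[:2]],.1605)[0]-M;print('stick',r,(X@d).round(4),(X@n).round(4))
for u in range(345,425,10):
    r=mid(T,u,150,205);X=onz(s,[r[:2]],.1605)[0]-M;print('gun',r,(X@d).round(4),(X@n).round(4))
E
```

```text
stick (319, np.float64(192.5), np.int64(189), np.int64(196)) -0.0324 0.0012
stick (320, np.float64(192.0), np.int64(188), np.int64(196)) -0.0303 0.0018
stick (321, np.float64(192.0), np.int64(188), np.int64(196)) -0.0284 0.0014
stick (322, np.float64(192.0), np.int64(188), np.int64(196)) -0.0265 0.001
stick (323, np.float64(192.0), np.int64(188), np.int64(196)) -0.0246 0.0006
stick (324, np.float64(191.5), np.int64(188), np.int64(195)) -0.0224 0.0011
stick (325, np.float64(191.5), np.int64(188), np.int64(195)) -0.0205 0.0007
stick (326, np.float64(191.0), np.int64(187), np.int64(195)) -0.0184 0.0013
stick (327, np.float64(191.0), np.int64(187), np.int64(195)) -0.0165 0.0009
stick (328, np.float64(192.0), np.int64(190), np.int64(194)) -0.0149 -0.0015
gun (345, np.float64(187.0), np.int64(175), np.int64(199)) 0.0199 0.0015
gun (355, np.float64(188.5), np.int64(173), np.int64(204)) 0.0384 -0.0055
gun (365, np.float64(187.5), np.int64(171), np.int64(204)) 0.0581 -0.0076
gun (375, np.float64(186.5), np.int64(169), np.int64(204)) 0.0778 -0.0096
gun (385, np.float64(185.5), np.int64(167), np.int64(204)) 0.0976 -0.0117
gun (395, np.float64(177.0), np.int64(165), np.int64(189)) 0.121 0.0012
gun (405, np.float64(175.0), np.int64(163), np.int64(187)) 0.1414 0.0012
gun (415, np.float64(173.0), np.int64(161), np.int64(185)) 0.1619 0.0012
```

```bash
python3 -m jog '[[[-0.008,0,0],[0,0,0]],[[-0.016,0,0],[0,0,0]],[[-0.022,0,0],[0,0,0]],[[-0.026,0,0],[0,0,0]],[[-0.026,0,0],[0,0,0]]]'
python3 -c "
from h import *
tgt([.538,.044,.1405],102)"
```

```text
t: 9.1
tool_pos: [0.5433, 0.0186, 0.1403]
tool_rot: [-1.978, -2.439, 0.002]
contact_force: [-0.9, -0.4, 0.4]
opening: 0.0169
grip_force: 40.9
t 9.1 pos [0.5433 0.0186 0.1403] shift [ 0.0259  0.0001 -0.0002] turn [-0.002  -0.0002 -0.0011] F [-0.9 -0.4  0.4] open 0.0169 grip 40.9
```

In cleanly (11 mm). Continue to ~45 mm.

```bash
python3 -m jog '[[[-0.008,0,0],[0,0,0]],[[-0.016,0,0],[0,0,0]],[[-0.024,0,0],[0,0,0]],[[-0.032,0,0],[0,0,0]],[[-0.035,0,0],[0,0,0]]]'
python3 -m jog '[[[0,0,0],[0,0,0]],[[0,0,0],[0,0,0]]]'
python3 -c "
from h import *
tgt([.55042,-.01448,.1405],102)"
```

```text
t: 9.6
tool_pos: [0.5506, -0.0159, 0.1402]
tool_rot: [-1.977, -2.439, 0.002]
contact_force: [0.2, -0.1, -0.2]
opening: 0.0166
grip_force: 40.9
t: 9.8
tool_pos: [0.5504, -0.0149, 0.1402]
tool_rot: [-1.976, -2.44, 0.002]
contact_force: [-0.1, -0.1, -1.8]
opening: 0.0164
grip_force: 40.9
t 9.8 pos [ 0.5504 -0.0149  0.1402] shift [ 0.0004  0.0001 -0.0003] turn [-0.0021 -0.0005 -0.0003] F [-0.1 -0.1 -1.8] open 0.0164 grip 40.9
```

```bash
python3 -m jog '[[[-0.004,0,0],[0,0,0]],[[-0.008,0,0],[0,0,0]],[[-0.009,0,0],[0,0,0]],[[-0.009,0,0],[0,0,0]]]'
python3 -c "
from h import *
tgt([.55042,-.01448,.1405],102)"
```

```text
t: 10.2
tool_pos: [0.5524, -0.0239, 0.1403]
tool_rot: [-1.977, -2.44, 0.002]
contact_force: [-0.7, -0.2, -0.3]
opening: 0.0166
grip_force: 40.9
t 10.2 pos [ 0.5524 -0.0239  0.1403] shift [ 0.0096  0.0001 -0.0002] turn [-0.002  -0.0003 -0.0004] F [-0.7 -0.2 -0.3] open 0.0166 grip 40.9
```

```bash
python3 -m jog '[[[0,0,0],[0,0,0]],[[0,0,0],[0,0,0]],[[0,0,0],[0,0,0]]]' 0.42
python3 -m jog '[[[0.012,0,0],[0,0,0]],[[0.022,0,0],[0,0,0]],[[0.025,0,0],[0,0,0]],[[0.025,0,0],[0,0,0]]]'
python3 - <<'E'
from h import *
tgt([.55042,-.01448,.1405],102)
s=shot('wrist','p1.png');cv2.imwrite('pics/p1c.png',s[0][180:,200:450])
s=shot('scene','p2.png')
a=cv2.resize(cv2.imread('pics/p1c.png'),(400,480));b=cv2.resize(s[0][170:260,320:410],(400,400));c=np.zeros((480,800,3),np.uint8);c[:,:400]=a;c[:400,400:]=b;cv2.imwrite('pics/c4.png',c)
E
```

```text
t: 10.5
tool_pos: [0.5523, -0.0236, 0.1403]
tool_rot: [-1.976, -2.44, 0.002]
contact_force: [0.0, 0.2, -0.9]
opening: 0.0359
grip_force: 0.0
t: 10.9
tool_pos: [0.5469, 0.0016, 0.1402]
tool_rot: [-1.975, -2.441, 0.002]
contact_force: [-0.1, 0.5, 1.0]
opening: 0.0354
grip_force: 0.0
t 10.9 pos [0.5469 0.0016 0.1402] shift [-0.0164  0.0001 -0.0003] turn [-0.0021 -0.0003  0.0012] F [-0.1  0.5  1. ] open 0.0354 grip 0.0
```

View pics/c4.png

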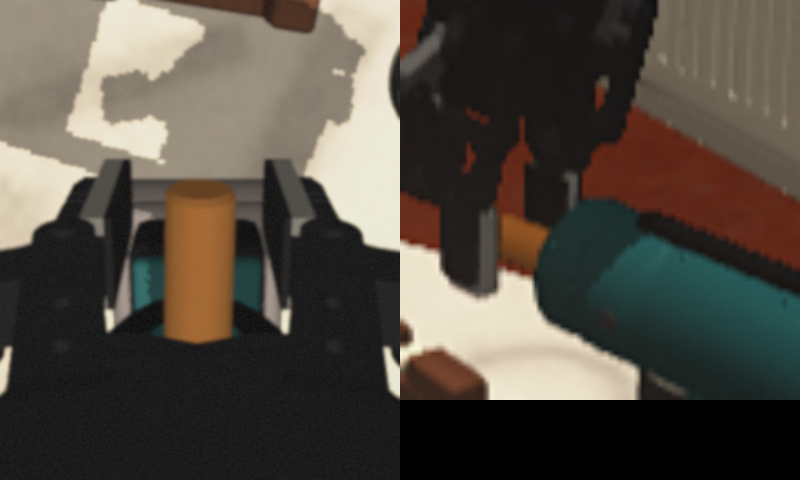

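The stick stayed straight and level in the bore: the tail is at crop (200,190) between the pads, and the right crop shows it entering the barrel. Now I regrip at the tail and push on.

```bash
python3 -m jog '[[[0,0,0],[0,0,0]],[[0,0,0],[0,0,0]],[[0,0,0],[0,0,0]]]' 0 40
python3 -m jog '[[[-0.006,0,0],[0,0,0]],[[-0.012,0,0],[0,0,0]],[[-0.018,0,0],[0,0,0]],[[-0.024,0,0],[0,0,0]],[[-0.025,0,0],[0,0,0]]]'
python3 -m jog '[[[0,0,0],[0,0,0]]]'
python3 -m jog '[[[0,0,0],[0,0,0]],[[0,0,0],[0,0,0]],[[0,0,0],[0,0,0]]]' 0.42
python3 -m jog '[[[0.015,0,0],[0,0,0]],[[0.03,0,0],[0,0,0]],[[0.045,0,0],[0,0,0]],[[0.05,0,0],[0,0,0]],[[0.05,0,0],[0,0,0]]]'
python3 - <<'E'
from h import *
tgt([.555-.208*.045,-.036+.978*.045,.155],102)
s=shot('wrist','p3.png')
E
```

```text
t: 11.3
tool_pos: [0.5472, 0.0006, 0.1403]
tool_rot: [-1.977, -2.44, 0.002]
contact_force: [0.7, 0.3, 0.2]
opening: 0.0164
grip_force: 39.0
t: 11.8
tool_pos: [0.5526, -0.0236, 0.1417]
tool_rot: [-1.976, -2.439, -0.0]
contact_force: [-4.2, 5.2, 6.6]
opening: 0.0166
grip_force: 39.7
t: 11.9
tool_pos: [0.5526, -0.0238, 0.1417]
tool_rot: [-1.977, -2.439, 0.0]
contact_force: [-4.5, 4.6, 6.4]
opening: 0.0167
grip_force: 39.6
t: 12.2
tool_pos: [0.5523, -0.0243, 0.1399]
tool_rot: [-1.977, -2.44, 0.003]
contact_force: [0.6, -0.3, 0.3]
opening: 0.036
grip_force: 0.0
t: 12.7
tool_pos: [0.5417, 0.0264, 0.1403]
tool_rot: [-1.974, -2.442, 0.002]
contact_force: [-0.1, -0.8, -0.1]
opening: 0.0357
grip_force: 0.0
t 12.7 pos [0.5417 0.0264 0.1403] shift [-0.0189 -0.     -0.0147] turn [-0.0019 -0.0001  0.002 ] F [-0.1 -0.8 -0.1] open 0.0357 grip 0.0
```

View pics/p3.png

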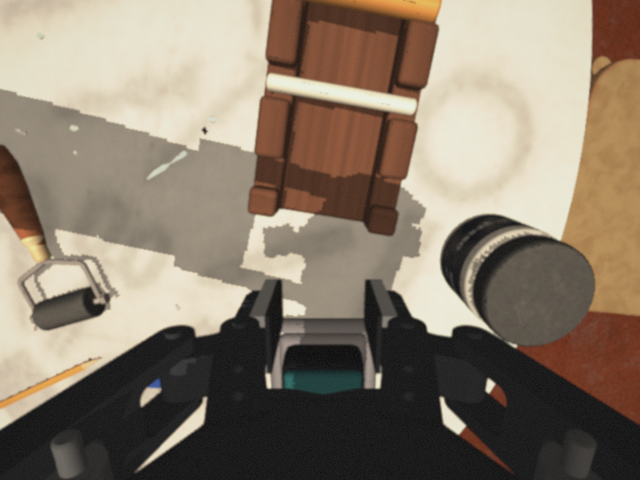

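View clear behind the gun (no dropped stick; the tail should stand ~20 mm out, hidden by the hand). I'll shut the fingers and push the tail with their side.

```bash
python3 -m jog '[[[0,0,-0.008],[0,0,0]],[[0,0,-0.008],[0,0,0]],[[0,0,-0.008],[0,0,0]],[[0,0,-0.008],[0,0,0]]]' 0 30
python3 -m jog '[[[-0.01,0,0],[0,0,0]],[[-0.02,0,0],[0,0,0]],[[-0.028,0,0],[0,0,0]],[[-0.034,0,0],[0,0,0]],[[-0.038,0,0],[0,0,0]]]'
python3 -m jog '[[[-0.004,0,0],[0,0,0]],[[-0.008,0,0],[0,0,0]],[[-0.01,0,0],[0,0,0]],[[-0.01,0,0],[0,0,0]]]'
python3 -c "
from h import *
tgt([.555-.208*.012,-.036+.978*.012,.148],102)"
```

```text
t: 13.15
tool_pos: [0.542, 0.0249, 0.1484]
tool_rot: [-1.977, -2.44, 0.002]
contact_force: [-0.4, 0.3, -0.1]
opening: 0.0001
grip_force: 0.0
t: 13.65
tool_pos: [0.5499, -0.0128, 0.1482]
tool_rot: [-1.977, -2.439, 0.002]
contact_force: [0.3, -0.3, 0.9]
opening: -0.0
grip_force: 0.1
t: 14.05
tool_pos: [0.552, -0.0219, 0.1483]
tool_rot: [-1.977, -2.44, 0.002]
contact_force: [-0.5, -0.3, 0.3]
opening: -0.0
grip_force: 0.0
t 14.05 pos [ 0.552  -0.0219  0.1483] shift [-0.0024  0.      0.0003] turn [-0.0019 -0.0002 -0.0003] F [-0.5 -0.3  0.3] open -0.0 grip 0.0
```

```bash
python3 -m jog '[[[-0.001,0,0],[0,0,0]],[[-0.002,0,0],[0,0,0]],[[-0.002,0,0],[0,0,0]]]'
python3 -m jog '[[[-0.001,0,0],[0,0,0]],[[-0.0015,0,0],[0,0,0]],[[-0.0015,0,0],[0,0,0]]]'
python3 - <<'E'
from h import *
tgt([.555-.208*.012,-.036+.978*.012,.148],102)
s=shot('scene','q.png');cv2.imwrite('pics/q1.png',cv2.resize(s[0][170:270,310:430],(720,600)))
E
```

```text
t: 14.35
tool_pos: [0.5523, -0.0237, 0.1483]
tool_rot: [-1.976, -2.44, 0.002]
contact_force: [0.2, 0.2, -0.3]
opening: -0.0001
grip_force: 0.0
t: 14.65
tool_pos: [0.5524, -0.0243, 0.1482]
tool_rot: [-1.975, -2.439, 0.0]
contact_force: [-1.3, 5.3, 1.2]
opening: -0.0001
grip_force: 2.6
t 14.65 pos [ 0.5524 -0.0243  0.1482] shift [0.     0.0001 0.0002] turn [-0.0022 -0.0022  0.0001] F [-1.3  5.3  1.2] open -0.0001 grip 2.6
```

View pics/q1.png

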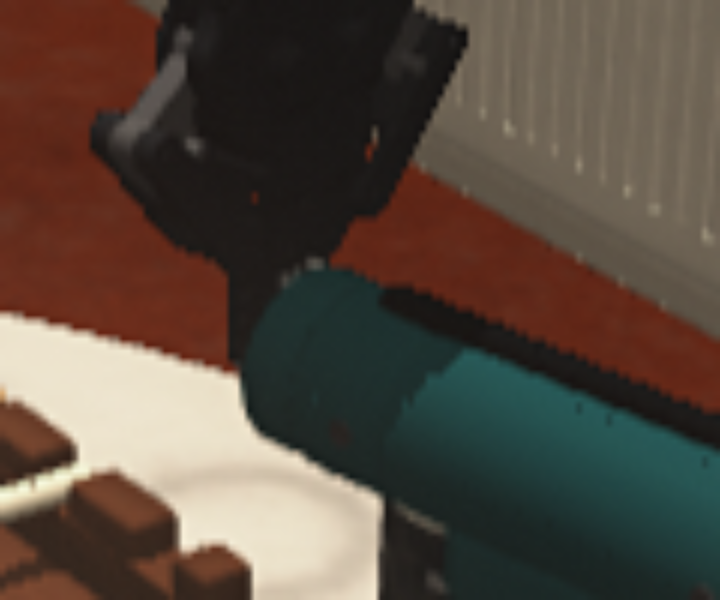

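The shut fingers stand against the back face with no stick visible outside; 5 N is now felt. One more small push tells stub from face.

```bash
python3 -m jog '[[[-0.0005,0,0],[0,0,0]],[[-0.001,0,0],[0,0,0]],[[-0.001,0,0],[0,0,0]],[[-0.001,0,0],[0,0,0]]]'
python3 -c "
from h import *
tgt([.555-.208*.012,-.036+.978*.012,.148],102)"
```

```text
t: 15.1
tool_pos: [0.5524, -0.0244, 0.1482]
tool_rot: [-1.974, -2.438, -0.001]
contact_force: [-1.5, 8.4, 2.4]
opening: -0.0002
grip_force: 4.2
t 15.1 pos [ 0.5524 -0.0244  0.1482] shift [0.0001 0.0001 0.0002] turn [-0.0023 -0.004   0.0004] F [-1.5  8.4  2.4] open -0.0002 grip 4.2
```

```bash
python3 -m jog '[[[-0.001,0,0],[0,0,0]],[[-0.0025,0,0],[0,0,0]],[[-0.0025,0,0],[0,0,0]],[[-0.0025,0,0],[0,0,0]]]'
python3 -c "
from h import *
tgt([.555-.208*.012,-.036+.978*.012,.148],102)"
python3 -m jog '[[[0.02,0,0],[0,0,0]],[[0.06,0,0],[0,0,0]],[[0.1,0,-0.01],[0,0,0]],[[0.14,0,-0.05],[0,-0.1,0]],[[0.15,0,-0.09],[0,-0.25,0]]]'
python3 -m jog '[[[0,0,0],[0,-0.14,0]],[[0,0,0],[0,-0.28,0]],[[0,0,0],[0,-0.42,0]],[[0,0,0],[0,-0.42,0]],[[0,0,0],[0,-0.42,0]]]'
python3 - <<'E'
from h import *
o=ctrl.get_obs();s=shot('wrist','v1.png');g=proj(s,[.555,-.036,.1605])[0];print(g,o['tool_pos'])
x,y=g.astype(int)
if 0<x<640 and 0<y<480: cv2.imwrite('pics/v1c.png',cv2.resize(s[0][max(y-50,0):y+50,max(x-60,0):x+60],None,fx=5,fy=5,interpolation=2))
E
```

```text
t: 15.5
tool_pos: [0.5525, -0.0244, 0.1483]
tool_rot: [-1.97, -2.436, -0.006]
contact_force: [-4.3, 16.3, 4.1]
opening: 0.0002
grip_force: 8.3
t 15.5 pos [ 0.5525 -0.0244  0.1483] shift [0.0001 0.0001 0.0003] turn [-0.0026 -0.0093  0.001 ] F [-4.3 16.3  4.1] open 0.0002 grip 8.3
t: 16.0
tool_pos: [0.5212, 0.1181, 0.2379]
tool_rot: [1.848, 2.281, -0.242]
contact_force: [1.5, -0.1, -0.2]
opening: -0.0005
grip_force: 0.0
t: 16.5
tool_pos: [0.5224, 0.1183, 0.2378]
tool_rot: [1.613, 1.996, -0.563]
contact_force: [0.6, -0.2, -0.0]
opening: 0.0001
grip_force: 0.0
[322.60856422 299.75400885] [0.5223807  0.1183226  0.23779619]
```

Picture budget is used up, so I'll check numerically: find the amber disc in the hole and intersect it with the back-face plane.

```bash
python3 - <<'E'
from h import *
s=shot('wrist');M=np.array([.555,-.036,.1605]);d=np.array([.208,-.978,0]);n=np.array([.978,.208,0])
hsv=cv2.cvtColor(s[0],cv2.COLOR_BGR2HSV)
m=cv2.inRange(hsv,(8,110,40),(25,255,255));k,lab,st,ce=cv2.connectedComponentsWithStats(m)
g=proj(s,M)[0]
for i in range(1,k):
    if st[i,4]>30 and np.hypot(*(ce[i]-g))<80:
        c,_=cv2.findContours((lab==i).astype(np.uint8),0,1);P=c[0].reshape(-1,2)
        r=ray(s,P);X=s[4]+r*(((M-s[4])@d)/(r@d))[:,None]-M
        print(ce[i],st[i],'lat',(X@n).min(),(X@n).max(),'z',X[:,2].min(),X[:,2].max())
print(g,hsv[int(g[1])-20:int(g[1])+21:4,int(g[0])].tolist())
E
```

```text
[378.38241758 303.79120879] [371 275  14  58 455] lat 0.043226627837831745 0.05765113545255422 z -0.025767153768583545 0.03270079393835054
[360.11811024 293.42125984] [350 281  18  29 254] lat 0.02632444164885111 0.04328509540849696 z -0.019015164481724717 0.010547229387261076
[322.40511226 298.66190408] [[45, 22, 23], [40, 31, 25], [12, 47, 27], [0, 9, 27], [75, 19, 27], [0, 9, 29], [10, 27, 28], [150, 10, 26], [0, 9, 28], [15, 23, 45], [13, 31, 75]]
```

```bash
python3 -c "
from h import *
tgt([.545,.03,.29],102,-38)"
```

```text
t 16.6 pos [0.523  0.1174 0.2391] shift [-0.1022  0.0035  0.0159] turn [-0.0011  0.0052 -0.0007] F [-0.2 -0.3  0.3] open 0.0002 grip 0.0
```

```bash
python3 -m jog '[[[-0.03,0,0.0],[0,0,0]],[[-0.06,0,0.006],[0,0,0]],[[-0.09,0,0.012],[0,0,0]],[[-0.1,0.003,0.016],[0,0,0]],[[-0.1,0.003,0.016],[0,0,0]]]' 0.42
cat > c.py <<'E'
from h import *
s=shot('wrist');M=np.array([.555,-.036,.1605]);d=np.array([.208,-.978,0]);n=np.array([.978,.208,0])
hsv=cv2.cvtColor(s[0],cv2.COLOR_BGR2HSV)
m=cv2.inRange(hsv,(8,110,40),(25,255,255));k,lab,st,ce=cv2.connectedComponentsWithStats(m)
g=proj(s,M)[0]
for i in range(1,k):
    if st[i,4]>30 and np.hypot(*(ce[i]-g))<60:
        c,_=cv2.findContours((lab==i).astype(np.uint8),0,1);P=c[0].reshape(-1,2)
        r=ray(s,P);X=s[4]+r*(((M-s[4])@d)/(r@d))[:,None]-M
        print(ce[i],st[i],'lat',(X@n).min().round(4),(X@n).max().round(4),'z',X[:,2].min().round(4),X[:,2].max().round(4))
print(g,hsv[int(g[1])-20:int(g[1])+21:4,int(g[0])].tolist())
E
python3 c.py
```

```text
t: 17.1
tool_pos: [0.5444, 0.0306, 0.2894]
tool_rot: [1.619, 1.99, -0.561]
contact_force: [-0.4, -0.1, -0.5]
opening: 0.036
grip_force: 0.0
[318.85677749 195.45524297] [308 185  23  21 391] lat -0.0085 0.0094 z -0.0083 0.0142
[318.42314598 192.17079398] [[84, 73, 35], [150, 31, 25], [88, 102, 75], [40, 31, 73], [14, 173, 131], [15, 170, 129], [14, 166, 135], [14, 171, 163], [14, 169, 116], [120, 13, 20], [75, 20, 26]]
```

The hole now shows an amber disc 18 mm wide right at the face plane, so the first stick is flush. On to the other stick.

```bash
python3 -m jog '[[[0.02,0,-0.01],[0,0.14,0]],[[0.04,0,-0.02],[0,0.28,0]],[[0.06,0,-0.03],[0,0.42,0]],[[0.08,0,-0.03],[0,0.56,0]],[[0.1,0,-0.03],[0,0.67,0]]]'>/dev/null
python3 -m jog '[[[0,0,0],[0,0,-0.14]],[[0,0,0],[0,0,-0.28]],[[0,0,0],[0,0,-0.42]],[[0,0,0],[0,0,-0.56]],[[0,0,0],[0,0,-0.7]]]'>/dev/null
python3 -m jog '[[[0,0,0],[0,0,-0.14]],[[0,0,0],[0,0,-0.28]],[[0,0,0],[0,0,-0.42]],[[0,0,0],[0,0,-0.56]],[[0,0,0],[0,0,-0.7]]]'>/dev/null
python3 -c "
from h import *
tgt([.5125,.1841,.08],182.4)"
```

```text
t 18.65 pos [0.5229 0.1282 0.2481] shift [0.0071 0.0562 0.1681] turn [ 0.0005 -0.0042  0.0035] F [-0.5  0.1  0.2] open 0.0357 grip 0.0
```

```bash
python3 -m jog '[[[0.004,0.03,0.03],[0,-0.004,0.0035]],[[0.008,0.056,0.07],[0,-0.004,0.0035]],[[0.008,0.056,0.11],[0,-0.004,0.0035]],[[0.008,0.056,0.15],[0,-0.004,0.0035]],[[0.008,0.056,0.168],[0,-0.004,0.0035]]]' >/dev/null
python3 -m jog '[[[0,0,0],[0,0,0]],[[0,0,0],[0,0,0]],[[0,0,0],[0,0,0]]]' >/dev/null
python3 - <<'E'
from h import *
tgt([.5125,.1841,.019],182.4)
o=ctrl.get_obs();s=shot('wrist');g=proj(s,[[.485,.183,.039],[.5295,.1848,.039]]);print(g)
hsv=cv2.cvtColor(s[0],cv2.COLOR_BGR2HSV)
m=cv2.inRange(hsv,(12,155,80),(25,255,255))
for v in range(100,400,25):
    x=int(np.interp(v,g[:,1],g[:,0]));u=np.where(m[v,x-40:x+40])[0]+x-40
    if len(u)>8:print(v,u[0],u[-1],onz(s,[((u[0]+u[-1])/2,v)],.039)[0].round(4))
E
```

```text
t 19.45 pos [0.5143 0.1834 0.0831] shift [0.0021 0.0007 0.0641] turn [ 0.0006  0.0049 -0.0066] F [ 0.2 -0.3 -0.8] open 0.0356 grip 0.0
[[325.73240356 212.18445391]
 [326.01245714 287.91373388]]
225 308 340 [0.4922 0.1823 0.039 ]
250 309 339 [0.5066 0.1828 0.039 ]
275 309 340 [0.5215 0.1836 0.039 ]
300 310 339 [0.5372 0.1842 0.039 ]
325 310 340 [0.5535 0.1851 0.039 ]
350 311 339 [0.5706 0.1857 0.039 ]
```

```bash
python3 -m jog '[[[0.001,0,0.03],[0,0,0]],[[0.001,0,0.05],[0,0,0]],[[0.001,0,0.063],[0,0,0]],[[0.001,0,0.063],[0,0,0]],[[0.001,0,0.063],[0,0,0]]]' 
python3 -m jog '[[[0,0,0],[0,0,0]],[[0,0,0],[0,0,0]],[[0,0,0],[0,0,0]],[[0,0,0],[0,0,0]]]' 0 40
python3 -m jog '[[[0,0,-0.03],[0,0,0]],[[0,0,-0.07],[0,0,0]],[[0,0,-0.11],[0,0,0]],[[-0.01,-0.02,-0.13],[0,0,0.1]],[[-0.02,-0.05,-0.135],[0,0,0.24]]]' 
python3 -m jog '[[[0,-0.01,0],[0,0,0.14]],[[0,-0.02,0],[0,0,0.28]],[[0,-0.03,0],[0,0,0.42]],[[0,-0.04,0],[0,0,0.56]],[[0,-0.05,0],[0,0,0.7]]]' >/dev/null
python3 -m jog '[[[0,0,0],[0,0,0.14]],[[0,0,0],[0,0,0.28]],[[0,0,0],[0,0,0.42]],[[0,0,0],[0,0,0.46]],[[0,0,0],[0,0,0.46]]]' >/dev/null
python3 -c "
from h import *
tgt([.538,.044,.1405],102)"
```

```text
t: 20.0
tool_pos: [0.513, 0.183, 0.0194]
tool_rot: [-0.055, 3.138, 0.0]
contact_force: [-0.2, -0.1, -0.3]
opening: 0.036
grip_force: 0.0
t: 20.4
tool_pos: [0.5135, 0.184, 0.0201]
tool_rot: [-0.055, 3.136, 0.003]
contact_force: [-1.2, 4.9, 4.5]
opening: 0.0166
grip_force: 39.4
t: 20.9
tool_pos: [0.5358, 0.1337, 0.1578]
tool_rot: [0.325, 3.116, 0.001]
contact_force: [0.2, -0.1, -0.3]
opening: 0.0169
grip_force: 39.7
t 21.9 pos [0.5232 0.0841 0.1532] shift [-0.0423  0.0062  0.0128] turn [ 0.0014  0.0014 -0.0037] F [ 0.1  1.2 -0.7] open 0.0168 grip 39.7
```

```bash
python3 -m jog '[[[-0.02,0.003,0.006],[0,0,-0.0037]],[[-0.042,0.006,0.013],[0,0,-0.0037]],[[-0.042,0.006,0.013],[0,0,-0.0037]],[[-0.042,0.006,0.013],[0,0,-0.0037]],[[-0.042,0.006,0.013],[0,0,-0.0037]]]' >/dev/null
python3 - <<'E'
from h import *
tgt([.538,.044,.1405],102)
o=ctrl.get_obs();s=shot('wrist')
hsv=cv2.cvtColor(s[0],cv2.COLOR_BGR2HSV);m=cv2.inRange(hsv,(10,150,60),(25,255,255))
Rt=R.from_rotvec(o['tool_rot'])
for v in(236,240,244,250,270,300,330,360,385):
    u=np.where(m[v,270:380])[0]+270
    if len(u)<5: continue
    P=onz(s,[((u[0]+u[-1])/2,v)],o['tool_pos'][2]+.020)
    print(v,u[0],u[-1],Rt.inv().apply(P-o['tool_pos'])[0].round(4))
s=shot('top');hsv=cv2.cvtColor(s[0],cv2.COLOR_BGR2HSV)
A=cv2.inRange(hsv,(8,130,80),(25,255,255))
M=np.array([.555,-.036,.1605]);d=np.array([.208,-.978,0]);n=np.array([.978,.208,0])
for u in range(319,335,2):
    v=np.where(A[180:205,u])[0]+180
    if len(v): X=onz(s,[(u,(v[0]+v[-1])/2)],.1605)[0]-M;print('stick',u,v[0],v[-1],(X@d).round(4),(X@n).round(4))
E
```

```text
t 22.4 pos [0.5378 0.0451 0.1405] shift [-0.0011 -0.      0.    ] turn [0.002  0.0004 0.0007] F [-1.1  0.9 -0.7] open 0.0164 grip 39.7
236 304 343 [ 0.0323  0.0006 -0.02  ]
240 301 346 [ 0.0308  0.0006 -0.02  ]
244 301 345 [ 0.0293  0.0004 -0.02  ]
250 301 345 [ 0.027   0.0004 -0.02  ]
270 302 345 [ 0.0192  0.0006 -0.02  ]
300 301 345 [ 0.0069  0.0004 -0.02  ]
330 301 345 [-0.006   0.0004 -0.02  ]
360 303 345 [-0.0196  0.0008 -0.02  ]
385 303 345 [-0.0316  0.0008 -0.02  ]
stick 319 188 196 -0.0322 0.0022
stick 321 188 196 -0.0284 0.0014
stick 323 188 196 -0.0246 0.0006
stick 325 187 195 -0.0203 0.0017
stick 327 189 195 -0.0169 -0.0011
```

```bash
python3 -m jog '[[[-0.008,-0.0005,0],[0,0,0]],[[-0.016,-0.0005,0],[0,0,0]],[[-0.022,-0.0005,0],[0,0,0]],[[-0.026,-0.0005,0],[0,0,0]],[[-0.026,-0.0005,0],[0,0,0]]]'
python3 -m jog '[[[-0.004,0,0],[0,0,0]],[[-0.008,0,0],[0,0,0]],[[-0.012,0,0],[0,0,0]],[[-0.016,0,0],[0,0,0]],[[-0.016,0,0],[0,0,0]]]'
python3 -c "
from h import *
tgt([.55042,-.01448,.1405],102)"
```

```text
t: 23.0
tool_pos: [0.543, 0.0185, 0.1404]
tool_rot: [1.977, 2.439, 0.002]
contact_force: [0.1, 0.4, -0.6]
opening: 0.0165
grip_force: 39.7
t: 23.5
tool_pos: [0.5463, 0.0031, 0.1403]
tool_rot: [1.976, 2.44, 0.001]
contact_force: [-0.5, 2.0, 0.4]
opening: 0.0167
grip_force: 39.7
t 23.5 pos [0.5463 0.0031 0.1403] shift [-0.018   0.0004 -0.0002] turn [ 0.0018  0.0008 -0.0002] F [-0.5  2.   0.4] open 0.0167 grip 39.7
```

```bash
python3 -m jog '[[[-0.004,0,0],[0,0,0]],[[-0.008,0,0],[0,0,0]],[[-0.011,0,0],[0,0,0]],[[-0.014,0,0],[0,0,0]],[[-0.014,0,0],[0,0,0]]]'
python3 -m jog '[[[-0.004,0,0],[0,0,0]],[[-0.007,0,0],[0,0,0]],[[-0.01,0,0],[0,0,0]],[[-0.012,0,0],[0,0,0]],[[-0.012,0,0],[0,0,0]]]'
```

```text
t: 24.0
tool_pos: [0.5492, -0.0108, 0.1404]
tool_rot: [1.976, 2.439, 0.001]
contact_force: [-0.3, 1.0, -0.3]
opening: 0.0167
grip_force: 39.7
t: 24.5
tool_pos: [0.5517, -0.0224, 0.1404]
tool_rot: [1.976, 2.44, 0.001]
contact_force: [0.2, 2.6, -0.3]
opening: 0.0167
grip_force: 39.7
```

```bash
python3 -m jog '[[[0,0,0],[0,0,0]],[[0,0,0],[0,0,0]],[[0,0,0],[0,0,0]]]' 0.42 >/dev/null
python3 -m jog '[[[0.012,0,0],[0,0,0]],[[0.022,0,0],[0,0,0]],[[0.025,0,0],[0,0,0]],[[0.025,0,0],[0,0,0]],[[0.025,0,0],[0,0,0]]]'
python3 -m jog '[[[0,0,0],[0,0,0]],[[0,0,0],[0,0,0]],[[0,0,0],[0,0,0]],[[0,0,0],[0,0,0]]]' 0 40
python3 -m jog '[[[-0.002,0,0],[0,0,0]],[[-0.004,0,0],[0,0,0]],[[-0.006,0,0],[0,0,0]]]'
python3 -c "
from h import *
tgt([.55042,-.01448,.1405],102)"
```

```text
t: 25.3
tool_pos: [0.5464, 0.0028, 0.1404]
tool_rot: [1.975, 2.441, 0.002]
contact_force: [-0.4, -0.4, 0.8]
opening: 0.036
grip_force: 0.0
t: 25.7
tool_pos: [0.5465, 0.0024, 0.1404]
tool_rot: [1.976, 2.44, 0.002]
contact_force: [-0.5, -0.5, 0.8]
opening: 0.0169
grip_force: 39.0
t: 26.0
tool_pos: [0.5474, -0.0019, 0.1404]
tool_rot: [-1.976, -2.441, -0.006]
contact_force: [-1.8, 7.7, 2.9]
opening: 0.0164
grip_force: 39.2
t 26.0 pos [ 0.5474 -0.0019  0.1404] shift [-0.013   0.0004 -0.0001] turn [ 0.0019 -0.0034  0.0002] F [-1.8  7.7  2.9] open 0.0164 grip 39.2
```

```bash
python3 -m jog '[[[0,0,0],[0,0,0]],[[0,0,0],[0,0,0]]]'
python3 -m jog '[[[-0.001,0,0],[0,0,0]],[[-0.002,0,0],[0,0,0]],[[-0.002,0,0],[0,0,0]]]'
```

```text
t: 26.2
tool_pos: [0.5475, -0.0022, 0.1405]
tool_rot: [-1.976, -2.441, -0.005]
contact_force: [-0.6, 4.2, 1.8]
opening: 0.0167
grip_force: 39.1
t: 26.5
tool_pos: [0.5478, -0.0036, 0.1405]
tool_rot: [-1.976, -2.441, -0.006]
contact_force: [-2.6, 7.0, 1.9]
opening: 0.0167
grip_force: 39.2
```

```bash
python3 -m jog '[[[-0.001,0,0],[0,0,0]],[[-0.002,0,0],[0,0,0]],[[-0.003,0,0],[0,0,0]],[[-0.003,0,0],[0,0,0]]]'
python3 -m jog '[[[-0.001,0,0],[0,0,0]],[[-0.002,0,0],[0,0,0]],[[-0.003,0,0],[0,0,0]],[[-0.003,0,0],[0,0,0]]]'
```

```text
t: 26.9
tool_pos: [0.5484, -0.0062, 0.1407]
tool_rot: [-1.975, -2.44, -0.007]
contact_force: [-2.8, 8.5, 3.1]
opening: 0.0168
grip_force: 39.3
t: 27.3
tool_pos: [0.549, -0.0087, 0.1409]
tool_rot: [-1.975, -2.44, -0.008]
contact_force: [-2.6, 8.3, 4.4]
opening: 0.0166
grip_force: 39.4
```

```bash
python3 -m jog '[[[-0.001,0,-0.0008],[0,0,0]],[[-0.002,0,-0.0008],[0,0,0]],[[-0.003,0,-0.0008],[0,0,0]],[[-0.003,0,-0.0008],[0,0,0]]]'
python3 -m jog '[[[-0.001,0,0],[0,0,0]],[[-0.002,0,0],[0,0,0]],[[-0.003,0,0],[0,0,0]],[[-0.003,0,0],[0,0,0]]]'
```

```text
t: 27.7
tool_pos: [0.5496, -0.0121, 0.1414]
tool_rot: [-1.975, -2.44, -0.007]
contact_force: [-1.1, 8.1, 2.8]
opening: 0.0165
grip_force: 39.3
t: 28.1
tool_pos: [0.5497, -0.0127, 0.1413]
tool_rot: [-1.972, -2.437, -0.012]
contact_force: [-4.2, 15.1, 4.3]
opening: 0.017
grip_force: 39.5
```

```bash
python3 -m jog '[[[-0.001,0,0],[0,0,0]],[[-0.002,0,0],[0,0,0]],[[-0.002,0,0],[0,0,0]],[[-0.002,0,0],[0,0,0]],[[-0.002,0,0],[0,0,0]]]'
```

```text
t: 28.6
tool_pos: [0.5497, -0.0127, 0.1413]
tool_rot: [-1.969, -2.435, -0.015]
contact_force: [-5.0, 22.4, 6.2]
opening: 0.0166
grip_force: 39.6
```

Firmly stopped at 23 N. I'll unload, release, and back off.

```bash
python3 -m jog '[[[0.001,0,0],[0,0,0]],[[0.002,0,0],[0,0,0]],[[0.003,0,0],[0,0,0]],[[0.003,0,0],[0,0,0]]]'
python3 -m jog '[[[0,0,0],[0,0,0]],[[0,0,0],[0,0,0]],[[0,0,0],[0,0,0]],[[0,0,0],[0,0,0]]]' 0.42
python3 -m jog '[[[0.02,0,0],[0,0,0]],[[0.05,0,0],[0,0,0]],[[0.09,0,0],[0,0,0]],[[0.09,0,-0.05],[0,0,0]],[[0.09,0,-0.1],[0,0,0]]]'
python3 -m jog '[[[0,0,0],[0,-0.14,0]],[[0,0,0],[0,-0.28,0]],[[0,0,0],[0,-0.4,0]],[[0,0,0],[0,-0.4,0]]]' >/dev/null
python3 - <<'E'
from h import *
M=np.array([.555,-.036,.1605]);d=np.array([.208,-.978,0]);n=np.array([.978,.208,0])
for nm in('top','scene','wrist'):
    s=shot(nm);hsv=cv2.cvtColor(s[0],cv2.COLOR_BGR2HSV);A=cv2.inRange(hsv,(8,130,70),(25,255,255))
    k,lab,st,ce=cv2.connectedComponentsWithStats(A);g=proj(s,M-.017*d)[0]
    for i in range(1,k):
        if st[i,4]>40 and np.hypot(*(ce[i]-g))<60:
            c,_=cv2.findContours((lab==i).astype(np.uint8),0,1);X=onz(s,c[0].reshape(-1,2),.1605)-M
            print(nm,ce[i].round(1),g.round(1),st[i],'axial',(X@d).min().round(4),(X@d).max().round(4),'lat',(X@n).min().round(4),(X@n).max().round(4))
print(ctrl.get_obs()['tool_pos'])
E
```

```text
t: 29.0
tool_pos: [0.5497, -0.0127, 0.1414]
tool_rot: [-1.973, -2.439, -0.009]
contact_force: [-3.3, 11.3, 4.7]
opening: 0.0167
grip_force: 39.4
t: 29.4
tool_pos: [0.5503, -0.0164, 0.1411]
tool_rot: [1.977, 2.44, 0.002]
contact_force: [0.2, 0.1, 0.2]
opening: 0.0359
grip_force: 0.0
t: 29.9
tool_pos: [0.5295, 0.0728, 0.2396]
tool_rot: [-1.973, -2.441, 0.004]
contact_force: [1.3, -0.6, 1.8]
opening: 0.0361
grip_force: 0.0
top [294.3 144.5] [326.8 191.5] [     0      0    640    480 133384] axial -0.7632 0.6856 lat -0.449 0.6405
top [327.7 191.2] [326.8 191.5] [319 186  18  11 140] axial -0.0318 0.0006 lat -0.0087 0.0089
top [289.3 193.6] [326.8 191.5] [268 190  34   9 143] axial -0.131 -0.0669 lat 0.0005 0.0232
top [290.  216.7] [326.8 191.5] [267 201  36  36 603] axial -0.1453 -0.0693 lat -0.073 -0.0053
scene [348.2 223.6] [353.4 224.6] [344 218  10  13  89] axial -0.0413 -0.0068 lat -0.0197 0.013
scene [343.6 263.6] [353.4 224.6] [337 261  14   7  54] axial 0.0525 0.0722 lat -0.1122 -0.0962
wrist [323.2 305. ] [323.3 301.8] [ 311  281   25   50 1074] axial -0.0401 0.0186 lat -0.0097 0.0094
[0.53155069 0.07170436 0.24111716]
```

The last stick stands out about 32 mm, centred, and the arm is clear. I'll hand in.

```bash
python3 -c "
from station import job
print(job.finish_job())"
```

```text
the job is handed in; nothing more can be done
None
```

The job is handed in at about 30 s (no verdict came back): both amber sticks are in the barrel, the column stopped dead at 23 N of push, and the last stick stands out about 32 mm, released.

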